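Set the stock tags at the dental bench

TASK

The four blue stock bins on the dental bench have been refilled in part, and the flip tags on the board behind them are out of date. With a fingertip, push over the tags that are wrong so that each of the two full bins has its tag leaning away from the bins with the green face up, and each bin that is nearly or wholly empty has its tag leaning over the bin with the red face up. Push gently, do not pinch the tags, and do not lift or shift the bins or anything else on the bench.

Things in the scene. Friction and masses are not known exactly. Their poses are not given: they have to be found in the camera images.
- clip_1: Grey clip fixed on the board's top edge, carrying the tag of joint tag_1; which clip is where varies. Origin: middle of the tag's level hinge pin, 105 mm above the bench. y runs along pin and board, x is level, from the bins' side to the far side. 82 mm wide (y); nothing of the clip rises over 15 mm above the pin.
- tag_1 (a joint): Plate on clip_1's pin, 70 mm wide, 48 mm from pin to free edge, 4 mm thick, 15-31 g. Rad from upright: + leans to far side, green face (white dot) up; - leans over the bin, red (white bar) up. Rests at a stop, +-0.80: free edge 34 mm aside of and 33 mm above the pin. Past upright it falls to the other stop. Free edge goes up and over in an arc: a level push on it binds.
- clip_2: Grey clip fixed on the board's top edge, carrying the tag of joint tag_2; which clip is where varies. Origin: middle of the tag's level hinge pin, 105 mm above the bench. y runs along pin and board, x is level, from the bins' side to the far side. 82 mm wide (y); nothing of the clip rises over 15 mm above the pin.
- tag_2 (a joint): Plate on clip_2's pin, 70 mm wide, 48 mm from pin to free edge, 4 mm thick, 15-31 g. Rad from upright: + leans to far side, green face (white dot) up; - leans over the bin, red (white bar) up. Rests at a stop, +-0.80: free edge 34 mm aside of and 33 mm above the pin. Past upright it falls to the other stop. Free edge goes up and over in an arc: a level push on it binds.
- clip_3: Grey clip fixed on the board's top edge, carrying the tag of joint tag_3; which clip is where varies. Origin: middle of the tag's level hinge pin, 105 mm above the bench. y runs along pin and board, x is level, from the bins' side to the far side. 82 mm wide (y); nothing of the clip rises over 15 mm above the pin.
- tag_3 (a joint): Plate on clip_3's pin, 70 mm wide, 48 mm from pin to free edge, 4 mm thick, 15-31 g. Rad from upright: + leans to far side, green face (white dot) up; - leans over the bin, red (white bar) up. Rests at a stop, +-0.80: free edge 34 mm aside of and 33 mm above the pin. Past upright it falls to the other stop. Free edge goes up and over in an arc: a level push on it binds.
- clip_4: Grey clip fixed on the board's top edge, carrying the tag of joint tag_4; which clip is where varies. Origin: middle of the tag's level hinge pin, 105 mm above the bench. y runs along pin and board, x is level, from the bins' side to the far side. 82 mm wide (y); nothing of the clip rises over 15 mm above the pin.
- tag_4 (a joint): Plate on clip_4's pin, 70 mm wide, 48 mm from pin to free edge, 4 mm thick, 15-31 g. Rad from upright: + leans to far side, green face (white dot) up; - leans over the bin, red (white bar) up. Rests at a stop, +-0.80: free edge 34 mm aside of and 33 mm above the pin. Past upright it falls to the other stop. Free edge goes up and over in an arc: a level push on it binds.
- bin_plates: Loose blue open bin, FULL: heaped to just over the rim with white round mounting plates (top of the heap about 73 mm). 140 (x) by 100 (y) by 60 mm high; origin at the centre of its underside. The bins stand side by side in random order on the robot's side of the board; a bin's tag is the one straight behind it, its pin about 85 mm from the bin's centre.
- bin_blocks: Loose blue open bin, FULL: heaped to just over the rim with pink blocks (top of the heap about 76 mm). 140 (x) by 100 (y) by 60 mm high; origin at the centre of its underside. The bins stand side by side in random order on the robot's side of the board; a bin's tag is the one straight behind it, its pin about 85 mm from the bin's centre.
- bin_rings: Loose blue open bin, NOT full: only two steel casting rings left at its front. 140 (x) by 100 (y) by 60 mm high; origin at the centre of its underside. The bins stand side by side in random order on the robot's side of the board; a bin's tag is the one straight behind it, its pin about 85 mm from the bin's centre.
- bin_empty: Loose blue open bin, NOT full: empty. 140 (x) by 100 (y) by 60 mm high; origin at the centre of its underside. The bins stand side by side in random order on the robot's side of the board; a bin's tag is the one straight behind it, its pin about 85 mm from the bin's centre.
- board: The tag board: white upright panel, 470 mm long (y), 97 mm high and up to 16 mm thick, on two dark feet that reach 75 mm to the far side; the four clips sit on its top edge at y = -172, -57, 57 and 172 mm. Fixed to the bench; origin at the middle of its foot, x axis level, pointing to the far side.
- sanitiser: Bystander. Pump bottle of hand sanitiser, clear with a red band, 68 mm across, 160 mm high; origin at the centre of its underside. Left of the bins.
- tape: Bystander. Roll of brown tape lying flat, 90 mm across, 25 mm high; origin at the centre of its underside. Left of the board.
- bowl: Bystander. Green mixing bowl, 116 mm across, 65 mm high; origin at the centre of its underside. Right of the bins.
- spatula: Bystander. Plaster spatula lying on the bench at the right; origin on its underside.
- amber: Bystander. Small amber bottle, 52 mm across, 105 mm high; origin at the centre of its underside. Right, on the side of the robot.
- tooth_model: Bystander. Red demonstration model of teeth, about 65 by 65 mm, 62 mm high; origin on its underside. On the far side of the board.
- stone_cast: Bystander. Beige stone cast of a jaw, about 65 by 65 mm, 36 mm high; origin on its underside. On the far side of the board.
Mind the look-alikes: they are no part of the job. Leave any yellow look-alike of the bin_empty alone.

How it is judged:
At the end, for the whole second after the job is handed in: Every tag lies at rest within about 0.1 rad of one of its stops: tilted away from the bins, green face up (over +0.7 rad), behind the two full bins, and tilted over its bin, red face up (under -0.7 rad), behind the two others; all bins still stand in front of their tags ((((horizontal distance between clip_1 and bin_plates below 0.11 m or horizontal distance between clip_1 and bin_blocks below 0.11 m) and value of joint tag_1 above 0.7 rad) or ((horizontal distance between clip_1 and bin_rings below 0.11 m or horizontal distance between clip_1 and bin_empty below 0.11 m) and value of joint tag_1 below -0.7 rad)) and velocity of joint tag_1 between -0.1 and 0.1 rad/s and (((horizontal distance between clip_2 and bin_plates below 0.11 m or horizontal distance between clip_2 and bin_blocks below 0.11 m) and value of joint tag_2 above 0.7 rad) or ((horizontal distance between clip_2 and bin_rings below 0.11 m or horizontal distance between clip_2 and bin_empty below 0.11 m) and value of joint tag_2 below -0.7 rad)) and velocity of joint tag_2 between -0.1 and 0.1 rad/s and (((horizontal distance between clip_3 and bin_plates below 0.11 m or horizontal distance between clip_3 and bin_blocks below 0.11 m) and value of joint tag_3 above 0.7 rad) or ((horizontal distance between clip_3 and bin_rings below 0.11 m or horizontal distance between clip_3 and bin_empty below 0.11 m) and value of joint tag_3 below -0.7 rad)) and velocity of joint tag_3 between -0.1 and 0.1 rad/s and (((horizontal distance between clip_4 and bin_plates below 0.11 m or horizontal distance between clip_4 and bin_blocks below 0.11 m) and value of joint tag_4 above 0.7 rad) or ((horizontal distance between clip_4 and bin_rings below 0.11 m or horizontal distance between clip_4 and bin_empty below 0.11 m) and value of joint tag_4 below -0.7 rad)) and velocity of joint tag_4 between -0.1 and 0.1 rad/s); the robot touches nothing.
It fails at once if a tag or its clip is pinched or forced (more than 30 N from the fingers) (contact force between the fingers and clip_1 above 30 N or contact force between the fingers and clip_2 above 30 N or contact force between the fingers and clip_3 above 30 N or contact force between the fingers and clip_4 above 30 N).
It fails at once if a bin is lifted or shifted by more than 15 mm (distance of any of bin_plates, bin_blocks, bin_rings, bin_empty from where it was at the start of the episode above 0.015 m).
It fails at once if another loose thing is lifted or shifted by more than 20 mm (distance of any of sanitiser, tape, bowl, spatula, amber, tooth_model, stone_cast from where it was at the start of the episode above 0.02 m).
It also fails if it takes over 58 s, if anything falls off the work surface, if the arm or the gripper's body presses on something with over 40 N, if the wrist force passes 120 N, or if a joint passes its speed limit or range.

ROBOT

A 7-joint arm with a two-finger parallel gripper is mounted at the origin on the work surface. World frame = base frame: x ahead of the robot, y to its left, z up, the work surface at z = 0. Lengths are in m, angles in rad, forces in N, time in s.
With the tool pointing down it reaches from about 0.4 to 0.85 m from the base axis. Payload 10.4 kg.
Tool frame: the origin (TCP) lies between the finger pads; the fingertips stand tcp_to_tips ahead of it and the grasp point (between the pads) lies 8 mm behind it (tcp_to_tips is the distance from the TCP to the fingertips, in m); z points along the fingers, y is the line along which they close (so a half turn about z gives the same grasp; the last joint's range is limited). The gripper opens to 85 mm and grips with 20 to 120 N. Pads are 22 mm wide; open, the fingers measure 114 mm over their backs; the gripper's body (76 mm by 85 mm) begins 54 mm behind the grasp point. The pads swing forward as they close: fully open they stand 13 mm farther back than shut.
Start: joints at [1.317, 0.332, -0.065, 1.46, 0.022, 1.35, -0.088], TCP at [0.143, -0.608, 0.208] pointing down, gripper open.
Joint ranges: [-2.6, 2.6], [-0.5, 2.12], [-1.47, 1.34], [0.16, 2.42], [-1.27, 4.41], [0.06, 2.06], [-2.6, 2.6]. Speed limits (rad/s): [2.22, 2.22, 2.79, 2.79, 3.14, 3.14, 3.14].

INTERFACE

Orientations are given as a unit quaternion [x, y, z, w].
In Python, from workcell import * gives the robot as it stands.
- The arm moves only by the tool apply_moves, never from a script. Its argument "rows" is a list of rows, each an object of numbers: "x", "y", "z": the shift along the tool's x, y, z in mm; "ax", "ay", "az": the turn, a rotation vector about the tool's x, y, z in degrees; "gripper": the closure, from 0 (fully open) to 1 (shut). A call has 1 to 5 rows; each row shifts and turns the commanded pose from where the row before left it, along the tool's axes as they then stand; what a row does not reach is not made up. A row lasts 1/12 s, in which the tool goes at most 41.7 mm and 7.16 degrees, less where a joint would pass 70% of its speed; a pose out of reach is approached as far as the arm can. A call with a gripper value outside its range is refused whole. The fingers move at their own pace and stop on an object; "newtons" is the grip in N (left out, the last holds). Time passes only in rows, so rows that do not move let the fingers close. It gives the time, the measured TCP pose, the force, the opening and the grip force at its end, in the units of the state.
- get_obs(): the state, without advancing time (a new reading comes with each control period).
- camera(name): name is "scene" or "top"; returns a dict with "color" (400x640x3 uint8, red, green, blue), "fov_y" (degrees; the focal length in pixels is half the picture's height over the tangent of half this angle, whatever the lens; pixels are square), "cx", "cy" (the principal point, pixels), "rvec" (rotation vector, rad) and "tvec" (3), from world to camera coordinates, as OpenCV has them. Camera axes: x right, y down, z forward; pixel columns grow to the right and rows downward; lengths in m; the calibration is good to about 2 mm. A picture is of the moment at which its call begins. There is no depth.
- hand_in(): hands the job in; it is judged then, once.
The state is a dict: "clock": time; "joint_pos": joint angles; "joint_velocities": joint speeds; "tau": joint torques, N m; "position": TCP position; "ee_rot": TCP orientation; "ft_force": force on the tool from outside, world axes, zero at the start; "torque": the same for the moment, N m; "grip_width": opening from 0.0 (shut) to 1.0 (fully open); "grasp_force": force on a finger pad.
Only numpy, scipy, OpenCV 4.12 (cv2) and the standard library are available. Lean on these libraries where they do the work, as an engineer would, in place of code of your own. Each camera call takes 0.05 s, during which the arm holds its last target. There are 200 camera calls.

## Working session

There is one attempt and no reset: what is moved stays moved. The work goes in short steps, Python scripts to look and compute and a tool call to move; the robot and the scene stay as the last step left them, time stands still between calls to the robot, and variables do not carry over. Pictures are saved under pics/ and viewed, at most 10 in all, crops included, and the job is handed in when it is done.

Besides the shell and the picture viewer there is one more tool, called after ">>>" as name(argument=value, ...) on one line, values as JSON. apply_moves: Moves the arm, as the interface text tells. Its arguments: {"type":"object","properties":{"rows":{"type":"array","items":{"type":"object","properties":{"x":{"type":"number"},"y":{"type":"number"},"z":{"type":"number"},"ax":{"type":"number"},"ay":{"type":"number"},"az":{"type":"number"},"gripper":{"type":"number"}}}},"newtons":{"type":"number"}},"required":["rows"]}

```bash
ls; mkdir -p pics; python3 - <<'E'
from workcell import *
import cv2,pickle
o=get_obs();print({k:o[k] for k in('clock','position','ee_rot','grip_width','ft_force')})
try: print(tcp_to_tips)
except Exception as e: print(e)
d={}
for n in('scene','top'):
    c=camera(n);d[n]=c;cv2.imwrite(f'pics/{n}0.png',c['color'][:,:,::-1]);print(n,c['fov_y'],c['cx'],c['cy'],c['rvec'],c['tvec'])
pickle.dump(d,open('c0.pkl','wb'))
E
```

```text
pics
{'clock': 0.0, 'position': array([ 0.14287751, -0.60801466,  0.20702241]), 'ee_rot': array([ 9.93346527e-01,  1.15161392e-01, -1.02743782e-04, -7.21049863e-04]), 'grip_width': 0.9915551944152481, 'ft_force': array([-0.2733079 , -0.01027697, -0.48706326])}
0.011
scene 48.960160313775035 315.6123770931675 198.10363213918322 [ 0.91232424  2.66095164 -0.83001975] [ 0.35811841 -0.25949424  1.58808768]
top 53.43107068234862 316.3087591902078 199.65416980842386 [ 2.17895489 -2.15200565  0.12181155] [0.06470417 0.54152588 1.3118569 ]
```

View pics/scene0.png

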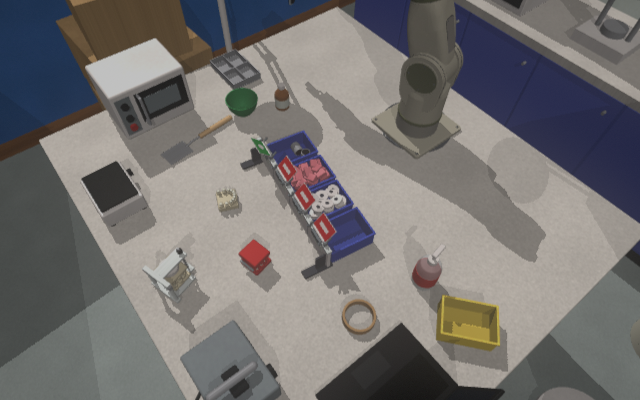

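View pics/top0.png

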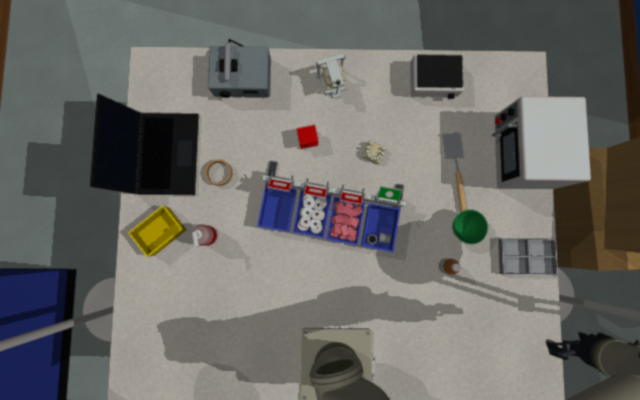

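The top view shows, left to right: empty bin (275,210) with red tag (280,184), plates (311,214) with red tag (316,190), blocks (346,220) with red tag (351,197), and rings (381,228) with green tag (390,194). Look-alikes for the empty bin are the yellow bin (155,231), to be left alone, and the grey tray (527,256). The red tooth model at (307,136) could be taken for a red tag. So three tags are wrong: plates and blocks need green, rings needs red. The empty bin's tag is right.

```bash
cat > h.py <<'E'
import numpy as np,cv2
def K(c):
    f=200/np.tan(np.radians(c['fov_y'])/2);return np.array([[f,0,c['cx']],[0,f,c['cy']],[0,0,1]])
def ray(c,uv,z):
    R=cv2.Rodrigues(np.array(c['rvec'],float))[0];t=np.array(c['tvec'],float).ravel()
    o=-R.T@t;d=R.T@np.linalg.inv(K(c))@[uv[0],uv[1],1];return o+d*(z-o[2])/d[2]
def proj(c,p):return cv2.projectPoints(np.array(p,float).reshape(-1,1,3),np.array(c['rvec'],float),np.array(c['tvec'],float),K(c),None)[0][:,0]
def tri(cs,uvs):
    P=[K(c)@np.c_[cv2.Rodrigues(np.array(c['rvec'],float))[0],np.array(c['tvec'],float).ravel()] for c in cs]
    x=cv2.triangulatePoints(P[0],P[1],np.array(uvs[0],float),np.array(uvs[1],float))[:,0];return x[:3]/x[3]
def tags(c,box):
    h=cv2.cvtColor(c['color'],cv2.COLOR_RGB2HSV);H,S,V=cv2.split(h);out=[]
    for nm,m in(('red',((H<6)|(H>174))&(S>180)&(V>90)),('green',(H>45)&(H<80)&(S>120))):
        m=m.astype(np.uint8)*255;b=np.zeros_like(m);x0,y0,x1,y1=box;b[y0:y1,x0:x1]=m[y0:y1,x0:x1]
        b=cv2.morphologyEx(b,cv2.MORPH_CLOSE,np.ones((5,5)))
        for k in cv2.findContours(b,0,2)[0]:
            if cv2.contourArea(k)>25:
                r=cv2.minAreaRect(k);out.append((nm,r[0],r[1]))
    return out
E
python3 - <<'E'
from h import *
import pickle
d=pickle.load(open('c0.pkl','rb'))
T=sorted(tags(d['top'],(255,170,410,210)),key=lambda t:t[1][0]);S=sorted(tags(d['scene'],(240,130,345,250)),key=lambda t:-t[1][1])
for t in T:print(t,ray(d['top'],t[1],.1215).round(4))
for t in S:print(t,ray(d['scene'],t[1],.1215).round(4))
if len(T)==len(S):
    for a,b in zip(T,S):print(tri([d['top'],d['scene']],[a[1],b[1]]).round(4))
a=d['top']['color'][165:250,250:410,::-1];b=d['scene']['color'][125:285,240:400,::-1]
cv2.imwrite('pics/crop.png',np.vstack([cv2.resize(a,(480,255),interpolation=2),cv2.resize(b,(480,345),interpolation=2)]))
E
```

```text
('red', (279.0384521484375, 184.3076934814453), (19.807727813720703, 6.079599380493164)) [0.5778 0.1898 0.1215]
('red', (314.9038391113281, 190.9807586669922), (19.807727813720703, 5.883483409881592)) [0.558  0.0763 0.1215]
('red', (350.9754638671875, 197.4641571044922), (19.411725997924805, 6.204380989074707)) [ 0.5388 -0.0374  0.1215]
('green', (389.2214660644531, 193.24496459960938), (21.4914493560791, 9.326478958129883)) [ 0.5537 -0.158   0.1215]
```

View pics/crop.png

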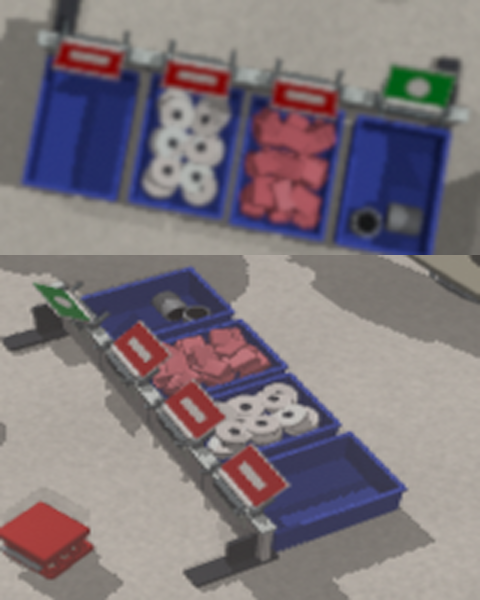

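The crop confirms it: red tags stand behind the empty bin, plates and blocks, and a green tag stands behind rings. Three flips are needed. The board's x axis points at about -9.7°, and the pins sit at about (0.5365,-0.1545) for rings, (0.5556,-0.0403) for blocks and (0.5748,0.0734) for plates. The spacing is 115 mm, which matches the spec. I'll lift, close the gripper and align the tool first.

>>> apply_moves(rows=[{"z": -15,"az": 5.75,"gripper": 1},{"z": -15,"az": 5.75,"gripper": 1},{"z": -10,"az": 5.75,"gripper": 1},{"z": 0,"az": 5.7,"gripper": 1},{"gripper": 1}], newtons=20)

```text
invalid input at $.rows[0]: expected keys x, y, z, ax, ay, az, gripper
```

>>> apply_moves(rows=[{"x": 0,"y": 0,"z": -15,"ax": 0,"ay": 0,"az": 5.75,"gripper": 1},{"x": 0,"y": 0,"z": -15,"ax": 0,"ay": 0,"az": 5.75,"gripper": 1},{"x": 0,"y": 0,"z": -10,"ax": 0,"ay": 0,"az": 5.75,"gripper": 1},{"x": 0,"y": 0,"z": 0,"ax": 0,"ay": 0,"az": 5.7,"gripper": 1},{"x": 0,"y": 0,"z": 0,"ax": 0,"ay": 0,"az": 0,"gripper": 1}], newtons=20)

```text
clock: 0.52
position: [0.1431, -0.6086, 0.2481]
ee_rot: [0.996, -0.087, 0.0, 0.0]
ft_force: [-0.0, -0.0, -0.7]
grip_width: 0.301
grasp_force: 0.0
```

```bash
cat > rel.py <<'E'
from workcell import *
import numpy as np,sys
from scipy.spatial.transform import Rotation as R
pins=dict(rings=(.5365,-.1545),blocks=(.5556,-.0403),plates=(.5748,.0734))
o=get_obs();p=o['position'];r=R.from_quat(o['ee_rot']);bx=np.array([.9853,-.1707,0])
print('t',o['clock'],p.round(4),'F',o['ft_force'].round(2),'w',round(o['grip_width'],3));print('tool axes',r.as_matrix().T.round(3).tolist(),'yaw err deg',np.degrees(np.arcsin(np.cross(r.as_matrix()[:,0],bx)[2])).round(2))
for k,v in pins.items():
    for off in(.06,-.06):print(k,off,'tool-frame mm to go',(r.inv().apply(np.r_[v,.127+tcp_to_tips]+bx*off-p)*1000).round(0))
E
python3 rel.py
```

```text
t 0.5167 [ 0.1431 -0.6086  0.2481] F [-0.02 -0.03 -0.67] w 0.301
tool axes [[0.985, -0.174, 0.0], [-0.174, -0.985, 0.001], [0.0, -0.001, -1.0]] yaw err deg 0.16
rings 0.06 tool-frame mm to go [ 369. -516.  110.]
rings -0.06 tool-frame mm to go [ 249. -515.  110.]
blocks 0.06 tool-frame mm to go [ 368. -631.  110.]
blocks -0.06 tool-frame mm to go [ 248. -631.  110.]
plates 0.06 tool-frame mm to go [ 367. -747.  110.]
plates -0.06 tool-frame mm to go [ 247. -746.  110.]
```

>>> apply_moves(rows=[{"x": 23,"y": -32,"z": 0,"ax": 0,"ay": 0,"az": 0,"gripper": 1},{"x": 23,"y": -32,"z": 0,"ax": 0,"ay": 0,"az": 0,"gripper": 1},{"x": 23,"y": -32,"z": 0,"ax": 0,"ay": 0,"az": 0,"gripper": 1},{"x": 23,"y": -32,"z": 0,"ax": 0,"ay": 0,"az": 0,"gripper": 1},{"x": 23,"y": -32,"z": 0,"ax": 0,"ay": 0,"az": 0,"gripper": 1}])

```text
clock: 0.93
position: [0.2842, -0.4683, 0.2472]
ee_rot: [0.997, -0.083, -0.0, -0.0]
ft_force: [1.0, -1.0, -0.1]
grip_width: -0.0
grasp_force: 0.0
```

>>> apply_moves(rows=[{"x": 23,"y": -32,"z": 0,"ax": 0,"ay": 0,"az": 0,"gripper": 1},{"x": 23,"y": -32,"z": 0,"ax": 0,"ay": 0,"az": 0,"gripper": 1},{"x": 23,"y": -32,"z": 0,"ax": 0,"ay": 0,"az": 0,"gripper": 1},{"x": 23,"y": -32,"z": 0,"ax": 0,"ay": 0,"az": 0,"gripper": 1},{"x": 23,"y": -32,"z": 0,"ax": 0,"ay": 0,"az": 0,"gripper": 1}])

```text
clock: 1.35
position: [0.4245, -0.3301, 0.2473]
ee_rot: [0.997, -0.083, -0.0, -0.0]
ft_force: [0.2, -0.1, -0.1]
grip_width: 0.001
grasp_force: 0.0
```

>>> apply_moves(rows=[{"x": 23,"y": -32,"z": 0,"ax": 0,"ay": 0,"az": 0,"gripper": 1},{"x": 23,"y": -32,"z": 0,"ax": 0,"ay": 0,"az": 0,"gripper": 1},{"x": 23,"y": -32,"z": 0,"ax": 0,"ay": 0,"az": 0,"gripper": 1},{"x": 23,"y": -32,"z": 0,"ax": 0,"ay": 0,"az": 0,"gripper": 1},{"x": 23,"y": -32,"z": 0,"ax": 0,"ay": 0,"az": 0,"gripper": 1}])

```text
clock: 1.77
position: [0.5649, -0.192, 0.2472]
ee_rot: [0.997, -0.083, -0.0, -0.0]
ft_force: [1.0, -1.1, 0.2]
grip_width: 0.002
grasp_force: 0.0
```

```bash
python3 rel.py
```

```text
t 1.7667 [ 0.5649 -0.192   0.2472] F [ 0.97 -1.05  0.19] w 0.002
tool axes [[0.986, -0.165, -0.001], [-0.165, -0.986, -0.0], [-0.001, 0.0, -1.0]] yaw err deg -0.31
rings 0.06 tool-frame mm to go [ 26. -32. 109.]
rings -0.06 tool-frame mm to go [-94. -33. 109.]
blocks 0.06 tool-frame mm to go [  26. -148.  109.]
blocks -0.06 tool-frame mm to go [ -94. -148.  109.]
plates 0.06 tool-frame mm to go [  26. -263.  109.]
plates -0.06 tool-frame mm to go [ -94. -264.  109.]
```

>>> apply_moves(rows=[{"x": 26,"y": -28,"z": 0,"ax": 0,"ay": 0,"az": 0,"gripper": 1},{"x": 4,"y": -3,"z": 35,"ax": 0,"ay": 0,"az": 0,"gripper": 1},{"x": 0,"y": 0,"z": 35,"ax": 0,"ay": 0,"az": 0,"gripper": 1},{"x": 0,"y": 0,"z": 35,"ax": 0,"ay": 0,"az": 0,"gripper": 1},{"x": 0,"y": 0,"z": 0,"ax": 0,"ay": 0,"az": 0,"gripper": 1}])

```text
clock: 2.18
position: [0.5946, -0.1672, 0.1348]
ee_rot: [0.997, -0.083, -0.006, -0.001]
ft_force: [-0.8, 0.4, -2.1]
grip_width: 0.0
grasp_force: 0.0
```

```bash
python3 rel.py | head -4; python3 - <<'E'
from workcell import *
import cv2,numpy as np
a=camera('top')['color'][140:240,250:430,::-1];b=camera('scene')['color'][60:220,200:400,::-1]
cv2.imwrite('pics/c1.png',np.vstack([cv2.resize(a,(500,278),interpolation=2),cv2.resize(b,(500,322),interpolation=2)]))
E
```

```text
t 2.1833 [ 0.5946 -0.1672  0.1348] F [-0.84  0.36 -2.08] w 0.0
tool axes [[0.986, -0.165, -0.012], [-0.165, -0.986, -0.001], [-0.012, 0.003, -1.0]] yaw err deg -0.33
rings 0.06 tool-frame mm to go [ 1. -3. -3.]
rings -0.06 tool-frame mm to go [-119.   -3.   -2.]
```

View pics/c1.png

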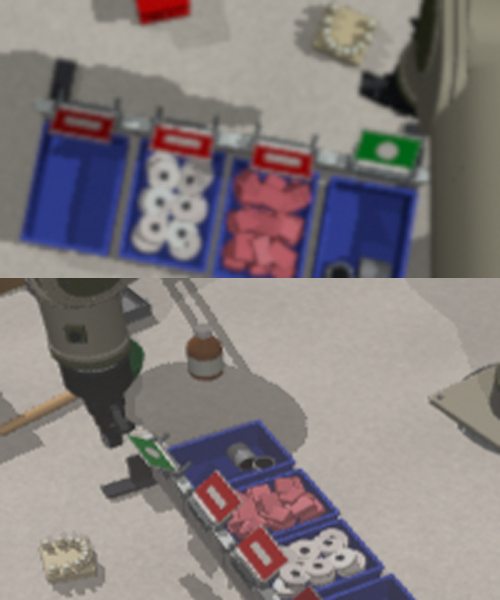

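The fingertip is beside the green tag on its far side, at (355,85) in the crop's top half, with its tip below the free edge. I'll approach and follow the arc.

>>> apply_moves(rows=[{"x": -5,"y": -3,"z": 0,"ax": 0,"ay": 0,"az": 0,"gripper": 1},{"x": -4,"y": 0,"z": 0,"ax": 0,"ay": 0,"az": 0,"gripper": 1},{"x": -3,"y": 0,"z": -1,"ax": 0,"ay": 0,"az": 0,"gripper": 1},{"x": -3,"y": 0,"z": -2,"ax": 0,"ay": 0,"az": 0,"gripper": 1},{"x": 0,"y": 0,"z": 0,"ax": 0,"ay": 0,"az": 0,"gripper": 1}])

```text
clock: 2.7
position: [0.5847, -0.1629, 0.1474]
ee_rot: [0.996, -0.085, 0.001, 0.0]
ft_force: [0.3, 0.4, 0.8]
grip_width: -0.001
grasp_force: 0.0
```

```bash
python3 rel.py | head -3
```

```text
t 2.7 [ 0.5847 -0.1629  0.1474] F [0.34 0.4  0.78] w -0.001
tool axes [[0.986, -0.169, 0.002], [-0.169, -0.986, 0.001], [0.002, -0.001, -1.0]] yaw err deg -0.1
rings 0.06 tool-frame mm to go [11. -0.  9.]
```

>>> apply_moves(rows=[{"x": 5,"y": 0,"z": 0,"ax": 0,"ay": 0,"az": 0,"gripper": 1},{"x": 0,"y": 0,"z": 7,"ax": 0,"ay": 0,"az": 0,"gripper": 1},{"x": 0,"y": 0,"z": 7,"ax": 0,"ay": 0,"az": 0,"gripper": 1},{"x": -4,"y": 0,"z": 0,"ax": 0,"ay": 0,"az": 0,"gripper": 1},{"x": -3,"y": 0,"z": 0,"ax": 0,"ay": 0,"az": 0,"gripper": 1}])

```text
clock: 3.12
position: [0.5818, -0.162, 0.1306]
ee_rot: [0.996, -0.085, -0.001, -0.0]
ft_force: [0.2, 0.7, 0.1]
grip_width: 0.002
grasp_force: 0.0
```

>>> apply_moves(rows=[{"x": -3,"y": 0,"z": 0,"ax": 0,"ay": 0,"az": 0,"gripper": 1},{"x": -2,"y": 0,"z": -1,"ax": 0,"ay": 0,"az": 0,"gripper": 1},{"x": 0,"y": 0,"z": 0,"ax": 0,"ay": 0,"az": 0,"gripper": 1}])

```text
clock: 3.37
position: [0.5775, -0.1615, 0.1333]
ee_rot: [0.996, -0.085, 0.0, 0.0]
ft_force: [0.4, 1.0, 0.3]
grip_width: -0.006
grasp_force: 0.0
```

```bash
python3 rel.py | head -3
```

```text
t 3.3667 [ 0.5775 -0.1615  0.1333] F [0.37 0.96 0.27] w -0.006
tool axes [[0.986, -0.169, 0.001], [-0.169, -0.986, 0.0], [0.001, -0.0, -1.0]] yaw err deg -0.1
rings 0.06 tool-frame mm to go [18.  0. -5.]
```

>>> apply_moves(rows=[{"x": -5,"y": 0,"z": -4,"ax": 0,"ay": 0,"az": 0,"gripper": 1},{"x": -5,"y": 0,"z": -4,"ax": 0,"ay": 0,"az": 0,"gripper": 1},{"x": -5,"y": 0,"z": -3,"ax": 0,"ay": 0,"az": 0,"gripper": 1},{"x": -5,"y": 0,"z": -2,"ax": 0,"ay": 0,"az": 0,"gripper": 1},{"x": -5,"y": 0,"z": -2,"ax": 0,"ay": 0,"az": 0,"gripper": 1}])

```text
clock: 3.78
position: [0.5527, -0.1572, 0.1483]
ee_rot: [0.996, -0.085, 0.0, 0.0]
ft_force: [-0.8, 0.3, 0.4]
grip_width: -0.001
grasp_force: 0.0
```

>>> apply_moves(rows=[{"x": -5,"y": 0,"z": -1,"ax": 0,"ay": 0,"az": 0,"gripper": 1},{"x": -5,"y": 0,"z": -1,"ax": 0,"ay": 0,"az": 0,"gripper": 1},{"x": -5,"y": 0,"z": 0,"ax": 0,"ay": 0,"az": 0,"gripper": 1},{"x": -5,"y": 0,"z": 0,"ax": 0,"ay": 0,"az": 0,"gripper": 1},{"x": 0,"y": 0,"z": 0,"ax": 0,"ay": 0,"az": 0,"gripper": 1}])

```text
clock: 4.2
position: [0.5325, -0.1538, 0.1497]
ee_rot: [0.996, -0.085, -0.0, 0.0]
ft_force: [0.8, -0.5, 0.0]
grip_width: 0.0
grasp_force: 0.0
```

```bash
python3 rel.py | head -3; python3 - <<'E'
from workcell import *
import cv2,numpy as np
a=camera('top')['color'][140:240,250:430,::-1];b=camera('scene')['color'][60:220,200:400,::-1]
cv2.imwrite('pics/c2.png',np.vstack([cv2.resize(a,(500,278),interpolation=2),cv2.resize(b,(500,322),interpolation=2)]))
E
```

```text
t 4.2 [ 0.5325 -0.1538  0.1497] F [ 0.82 -0.48  0.01] w 0.0
tool axes [[0.986, -0.169, -0.0], [-0.169, -0.986, 0.0], [-0.001, -0.0, -1.0]] yaw err deg -0.1
rings 0.06 tool-frame mm to go [64.  0. 12.]
```

View pics/c2.png

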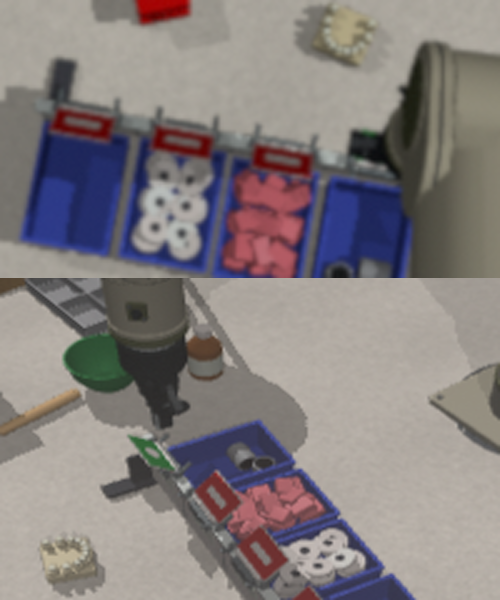

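The tag is still green at (150,450) in the crop. The finger went over it, so I'll check the tip height against the picture.

```bash
python3 - <<'E'
from workcell import *
from h import *
p=get_obs()['position'];c=camera('scene')
for dz in(20,11,0,-11,-20):
    print(dz,proj(c,p-[0,0,dz/1000]).round(1))
bx=np.array([.9853,-.1707,0]);by=np.array([.1707,.9853,0]);pin=np.array([.5365,-.1545,.105])
q=[pin+bx*.034+[0,0,.033]+by*s for s in(-.035,0,.035)]+[pin+by*s for s in(-.035,.035)]
pq=proj(c,q);print(pq.round(1))
im=c['color'][100:170,220:320,::-1];im=cv2.resize(im,(800,560),interpolation=2)
for a in pq:cv2.circle(im,tuple(((a-[220,100])*8).astype(int)),4,(255,255,0),1)
for dz in(11,0,-11):cv2.circle(im,tuple(((proj(c,p-[0,0,dz/1000])[0]-[220,100])*8).astype(int)),4,(0,255,255),1)
cv2.imwrite('pics/c3.png',im)
E
```

```text
20 [[265.5 143.9]]
11 [[265.3 141.9]]
0 [[265.  139.5]]
-11 [[264.7 137. ]]
-20 [[264.5 135. ]]
[[249.6 138.8]
 [254.2 146.3]
 [258.9 154.1]
 [260.6 142.2]
 [269.9 157.2]]
```

View pics/c3.png

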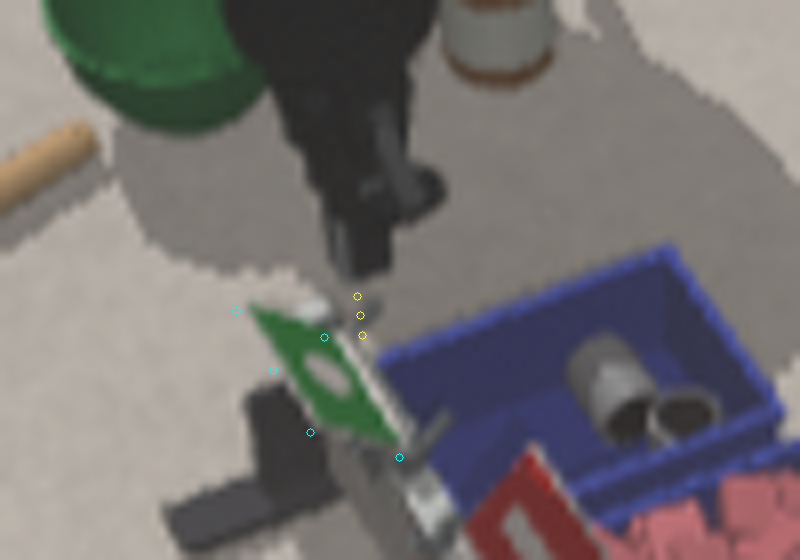

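The visible finger end at (360,275) in the crop sits well above the projected tip at (362,335), and the tag was not touched. I'll go back to the far side, lower, and look again there.

>>> apply_moves(rows=[{"x": 0,"y": 0,"z": -30,"ax": 0,"ay": 0,"az": 0,"gripper": 1},{"x": 34,"y": 0,"z": 0,"ax": 0,"ay": 0,"az": 0,"gripper": 1},{"x": 34,"y": 0,"z": 0,"ax": 0,"ay": 0,"az": 0,"gripper": 1},{"x": 0,"y": 0,"z": 35,"ax": 0,"ay": 0,"az": 0,"gripper": 1},{"x": 0,"y": 0,"z": 22,"ax": 0,"ay": 0,"az": 0,"gripper": 1}])

```text
clock: 4.77
position: [0.6023, -0.1653, 0.1213]
ee_rot: [0.996, -0.085, 0.001, -0.0]
ft_force: [-1.1, -0.2, -2.1]
grip_width: -0.002
grasp_force: 0.0
```

```bash
python3 - <<'E'
from workcell import *
from h import *
c=camera('scene');t=camera('top')
o=get_obs();p=o['position'];print(p,o['ft_force'],o['grip_width'])
out=[]
for c,(x0,y0) in((c,(215,90)),(t,(360,160))):
    im=cv2.resize(c['color'][y0:y0+75,x0:x0+60,::-1],(480,600),interpolation=2)
    im=cv2.convertScaleAbs(im,alpha=1.8,beta=10)[:, :399]
    for dz in(11,0,-11):cv2.circle(im,tuple(((proj(c,p-[0,0,dz/1000])[0]-[x0,y0])*8).astype(int)),4,(0,255,255),1)
    out.append(im)
cv2.imwrite('pics/c4.png',np.hstack(out))
E
```

```text
[ 0.59826234 -0.16478691  0.11840812] [-0.6956996  -0.06317125 -0.46619628] 0.00388084602267894
```

View pics/c4.png

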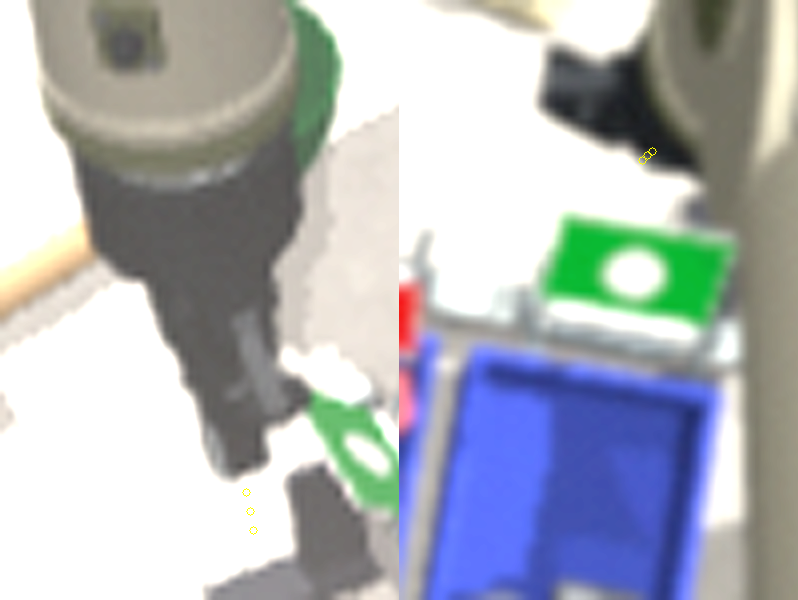

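The tip appears about 20–25 mm higher than the nominal length gives. The tag is untouched. I'll redo the approach about 20 mm lower and watch the force.

>>> apply_moves(rows=[{"x": 0,"y": 0,"z": 7,"ax": 0,"ay": 0,"az": 0,"gripper": 1},{"x": -4,"y": 0,"z": 6,"ax": 0,"ay": 0,"az": 0,"gripper": 1},{"x": -7,"y": 0,"z": 0,"ax": 0,"ay": 0,"az": 0,"gripper": 1},{"x": -7,"y": 0,"z": 0,"ax": 0,"ay": 0,"az": 0,"gripper": 1},{"x": 0,"y": 0,"z": 0,"ax": 0,"ay": 0,"az": 0,"gripper": 1}])

```text
clock: 5.28
position: [0.5818, -0.1624, 0.111]
ee_rot: [0.996, -0.085, 0.001, 0.0]
ft_force: [-0.3, -1.1, 0.1]
grip_width: 0.004
grasp_force: 0.0
```

>>> apply_moves(rows=[{"x": -4,"y": 0,"z": -2,"ax": 0,"ay": 0,"az": 0,"gripper": 1},{"x": -4,"y": 0,"z": -3,"ax": 0,"ay": 0,"az": 0,"gripper": 1},{"x": -4,"y": 0,"z": -3,"ax": 0,"ay": 0,"az": 0,"gripper": 1},{"x": -4,"y": 0,"z": -3,"ax": 0,"ay": 0,"az": 0,"gripper": 1},{"x": 0,"y": 0,"z": 0,"ax": 0,"ay": 0,"az": 0,"gripper": 1}])

```text
clock: 5.7
position: [0.5666, -0.1597, 0.1218]
ee_rot: [0.996, -0.085, 0.0, 0.0]
ft_force: [1.7, 0.2, 0.5]
grip_width: -0.003
grasp_force: 0.0
```

```bash
cat > look.py <<'E'
from workcell import *
from h import *
import sys
c=camera('scene');t=camera('top');o=get_obs();p=o['position']
print(o['clock'],p.round(4),o['ft_force'].round(2),'board x rel mm',[(np.dot(p[:2]-v,[.985,-.17])*1000).round(1) for v in((.5365,-.1545),(.5556,-.0403),(.5748,.0734))])
print('top',[(n,np.round(a).tolist(),np.round(s).tolist()) for n,a,s in tags(t,(255,165,410,210))]);print('scene',[(n,np.round(a).tolist(),np.round(s).tolist()) for n,a,s in tags(c,(240,130,345,250))])
cv2.imwrite(f'pics/{sys.argv[1]}.png',cv2.resize(c['color'][90:240,220:380,::-1],(640,600),interpolation=2))
E
python3 look.py d1
```

```text
5.8 [ 0.5669 -0.1597  0.1211] [-0.32  0.58 -0.48] board x rel mm [np.float64(30.9), np.float64(31.5), np.float64(31.9)]
top [('red', [351.0, 197.0], [19.0, 6.0]), ('red', [315.0, 191.0], [19.0, 6.0]), ('red', [279.0, 184.0], [20.0, 6.0]), ('green', [387.0, 195.0], [15.0, 6.0])]
scene []
```

Green has shrunk in the top view, from 21x9 to 15x6, and moved toward the bins, so the tag is rising. I'll continue the arc.

>>> apply_moves(rows=[{"x": -5,"y": 0,"z": -3,"ax": 0,"ay": 0,"az": 0,"gripper": 1},{"x": -5,"y": 0,"z": -3,"ax": 0,"ay": 0,"az": 0,"gripper": 1},{"x": -5,"y": 0,"z": -2,"ax": 0,"ay": 0,"az": 0,"gripper": 1},{"x": -5,"y": 0,"z": -2,"ax": 0,"ay": 0,"az": 0,"gripper": 1},{"x": 0,"y": 0,"z": 0,"ax": 0,"ay": 0,"az": 0,"gripper": 1}])

```text
clock: 6.22
position: [0.5465, -0.1562, 0.1314]
ee_rot: [0.996, -0.085, 0.0, 0.0]
ft_force: [-0.4, -0.1, 0.2]
grip_width: 0.004
grasp_force: 0.0
```

```bash
python3 look.py d2
```

```text
6.3167 [ 0.5471 -0.1563  0.131 ] [0.28 0.56 0.59] board x rel mm [np.float64(10.7), np.float64(11.3), np.float64(11.7)]
top [('red', [351.0, 197.0], [19.0, 6.0]), ('red', [315.0, 191.0], [19.0, 6.0]), ('red', [279.0, 184.0], [20.0, 6.0])]
scene []
```

>>> apply_moves(rows=[{"x": -5,"y": 0,"z": -1,"ax": 0,"ay": 0,"az": 0,"gripper": 1},{"x": -5,"y": 0,"z": -1,"ax": 0,"ay": 0,"az": 0,"gripper": 1},{"x": -4,"y": 0,"z": 0,"ax": 0,"ay": 0,"az": 0,"gripper": 1},{"x": 0,"y": 0,"z": 0,"ax": 0,"ay": 0,"az": 0,"gripper": 1},{"x": 0,"y": 0,"z": 0,"ax": 0,"ay": 0,"az": 0,"gripper": 1}])

```text
clock: 6.73
position: [0.5332, -0.154, 0.1329]
ee_rot: [0.996, -0.085, 0.0, 0.0]
ft_force: [0.6, 0.2, -0.2]
grip_width: -0.001
grasp_force: 0.0
```

```bash
python3 look.py d3
```

```text
6.8333 [ 0.5335 -0.1539  0.1329] [-1.11  0.84 -0.29] board x rel mm [np.float64(-3.1), np.float64(-2.5), np.float64(-2.1)]
top [('red', [351.0, 197.0], [19.0, 6.0]), ('red', [315.0, 191.0], [19.0, 6.0]), ('red', [279.0, 184.0], [20.0, 6.0])]
scene []
```

View pics/d3.png

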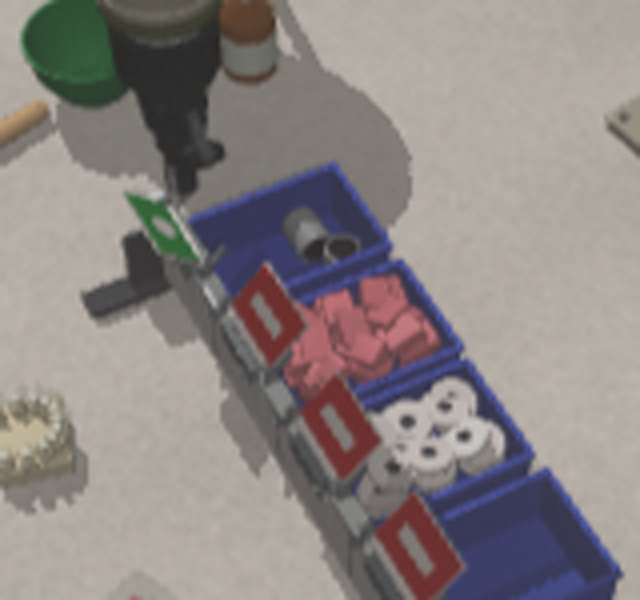

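```bash
python3 - <<'E'
from workcell import *
from h import *
c=camera('scene');o=get_obs();p=o['position'];r=cv2.Rodrigues(np.array(c['rvec']))[0];print('cam',(-r.T@np.array(c['tvec'])).round(3),'tcp',p.round(4))
bx=np.array([.9853,-.1707]);by=np.array([.1707,.9853]);pin=np.array([.5365,-.1545])
for uv in((265,138.5),(265.5,137),):
  for z in(.11,.122,.133,.145,.155,.165):
    w=ray(c,uv,z);print(uv,z,'rel pin x,y mm',(np.array([(w[:2]-pin)@bx,(w[:2]-pin)@by])*1000).round(0))
h=cv2.cvtColor(c['color'],cv2.COLOR_RGB2HSV);print([h[v,u].tolist() for v,u in((148,259),(172,287),(197,305))])
# darkest connected gripper rows
g=c['color'].max(2);[print(v,''.join('#' if x<70 else '+' if x<110 else '.' for x in g[v,245:290])) for v in range(118,160)]
E
```

```text
cam [0.987 0.652 1.149] tcp [ 0.5335 -0.1539  0.1328]
(265, 138.5) 0.11 rel pin x,y mm [-17. -39.]
(265, 138.5) 0.122 rel pin x,y mm [-14. -28.]
(265, 138.5) 0.133 rel pin x,y mm [-10. -18.]
(265, 138.5) 0.145 rel pin x,y mm [-6. -8.]
(265, 138.5) 0.155 rel pin x,y mm [-3.  1.]
(265, 138.5) 0.165 rel pin x,y mm [-0. 10.]
(265.5, 137) 0.11 rel pin x,y mm [-21. -44.]
(265.5, 137) 0.122 rel pin x,y mm [-18. -33.]
(265.5, 137) 0.133 rel pin x,y mm [-14. -23.]
(265.5, 137) 0.145 rel pin x,y mm [-10. -13.]
(265.5, 137) 0.155 rel pin x,y mm [-7. -4.]
(265.5, 137) 0.165 rel pin x,y mm [-4.  5.]
[[62, 117, 100], [3, 42, 121], [10, 18, 126]]
118 ..........+###############+..................
119 ..........+################..................
120 ...........###############+..................
121 ...........+##############+..................
122 ...........++#############+..................
123 .............+###########++..................
124 .............+##########++++.................
125 .............+###########++#++...............
126 ..............###########++###+..............
127 ......
[... 939 characters left out ...]

146 ............+.........+++++++++++++++++++++++
147 ............++.........++++++++++++++++++++++
148 .......+++#..++....+...++++++++++++++++++++++
149 ......+####+..+++..++...+++++++++++++++++++++
150 ......+#####+.+++++++....++++++++++++++++++++
151 ......+######..+++++++...++++++++++++++++++++
152 ......+######+.++++++++...+++++++++++++++++++
153 ......+#######+++++++++....++++++++++++++++++
154 ......+########++.++++++..+++++++++++++++++++
155 .......#########+++++++++.+++++++++++++++..++
156 .......#########+++++++++++++++++++++++++..++
157 .......+########++++++++++++++++++++++++....+
158 .......+########++++++++++++.++++++++++++...+
159 ......+#########++++++++++++..+++++++++++++..
```

The visible tip ray crosses the tool axis at z≈0.153 with the TCP at 0.133, so the tips really sit about 20 mm behind the TCP. I'll go back to the far side with the TCP near 0.102.

>>> apply_moves(rows=[{"x": 0,"y": 0,"z": -30,"ax": 0,"ay": 0,"az": 0,"gripper": 1},{"x": 34,"y": 0,"z": 0,"ax": 0,"ay": 0,"az": 0,"gripper": 1},{"x": 34,"y": 0,"z": 0,"ax": 0,"ay": 0,"az": 0,"gripper": 1},{"x": 0,"y": 0,"z": 30,"ax": 0,"ay": 0,"az": 0,"gripper": 1},{"x": 0,"y": 0,"z": 18,"ax": 0,"ay": 0,"az": 0,"gripper": 1}])

```text
clock: 7.3
position: [0.602, -0.1652, 0.1133]
ee_rot: [0.996, -0.085, 0.0, -0.0]
ft_force: [-0.2, -0.1, -1.2]
grip_width: -0.001
grasp_force: 0.0
```

>>> apply_moves(rows=[{"x": 0,"y": 0,"z": 7,"ax": 0,"ay": 0,"az": 0,"gripper": 1},{"x": 0,"y": 0,"z": 6,"ax": 0,"ay": 0,"az": 0,"gripper": 1},{"x": -5,"y": 0,"z": 0,"ax": 0,"ay": 0,"az": 0,"gripper": 1},{"x": -5,"y": 0,"z": 0,"ax": 0,"ay": 0,"az": 0,"gripper": 1},{"x": 0,"y": 0,"z": 0,"ax": 0,"ay": 0,"az": 0,"gripper": 1}])

```text
clock: 7.72
position: [0.5902, -0.1638, 0.1032]
ee_rot: [0.996, -0.085, 0.001, 0.0]
ft_force: [0.9, 0.4, 1.1]
grip_width: 0.004
grasp_force: 0.0
```

```bash
sed -i 's/(255,165,410,210)/(255,165,410,210)/; s/S>180)&(V>90)/S>150)\&(V>70)/' h.py; sed -i "s/tags(c,(240,130,345,250))/tags(c,(240,120,345,250))/" look.py; python3 look.py e1
```

```text
7.8167 [ 0.5909 -0.164   0.1032] [ 0.85 -0.05  0.33] board x rel mm [np.float64(55.2), np.float64(55.8), np.float64(56.2)]
top [('red', [351.0, 198.0], [21.0, 7.0]), ('red', [315.0, 191.0], [21.0, 7.0]), ('red', [279.0, 184.0], [20.0, 7.0]), ('green', [389.0, 193.0], [21.0, 9.0])]
scene [('red', [254.0, 244.0], [22.0, 9.0]), ('red', [304.0, 195.0], [18.0, 12.0]), ('red', [287.0, 168.0], [19.0, 11.0])]
```

>>> apply_moves(rows=[{"x": -5,"y": 0,"z": 0,"ax": 0,"ay": 0,"az": 0,"gripper": 1},{"x": -4,"y": 0,"z": 0,"ax": 0,"ay": 0,"az": 0,"gripper": 1},{"x": -4,"y": 0,"z": -2,"ax": 0,"ay": 0,"az": 0,"gripper": 1},{"x": -4,"y": 0,"z": -3,"ax": 0,"ay": 0,"az": 0,"gripper": 1},{"x": -4,"y": 0,"z": -3,"ax": 0,"ay": 0,"az": 0,"gripper": 1}])

```text
clock: 8.23
position: [0.5693, -0.1601, 0.1101]
ee_rot: [0.996, -0.085, -0.0, 0.0]
ft_force: [0.1, 0.8, -0.2]
grip_width: -0.001
grasp_force: 0.0
```

```bash
sed -i 's/S>120/S>85/' h.py; python3 look.py e2
```

```text
8.3333 [ 0.5696 -0.1602  0.1106] [-0.03 -0.54  0.84] board x rel mm [np.float64(33.6), np.float64(34.2), np.float64(34.6)]
top [('red', [351.0, 198.0], [21.0, 7.0]), ('red', [315.0, 191.0], [20.0, 7.0]), ('red', [279.0, 184.0], [20.0, 7.0]), ('green', [386.0, 195.0], [8.0, 17.0])]
scene [('red', [254.0, 244.0], [22.0, 9.0]), ('red', [286.0, 167.0], [18.0, 11.0])]
```

```bash
cat > tm.py <<'E'
from workcell import *
import cv2,sys
u0,u1,v0,v1=map(int,sys.argv[1:5])
c=camera('scene')['color'];h=cv2.cvtColor(c,cv2.COLOR_RGB2HSV)
def ch(p):
    H,S,V=map(int,p)
    if S>70 and 45<H<85:return 'G'
    if S>110 and (H<8 or H>172):return 'R'
    return '#' if V<65 else '+' if V<105 else 'W' if V>165 else '.'
for v in range(v0,v1):print(v,''.join(ch(p) for p in h[v,u0:u1]))
o=get_obs();print(o['clock'],o['position'],o['ft_force'])
E
python3 tm.py 245 285 128 162
```

```text
128 +###########+##+........................
129 +###########+##+........................
130 +##########++##+........................
131 .+#########+++#+........................
132 ..+########+++#+........................
133 ...#########++++........................
134 WW.+########+++++++.....................
135 WWW.#########++++++.....................
136 WWW.#########+++###+....................
137 WWW.+#####++#++++##+++..................
138 WWWW.+########+++###+++.................
139 WWWWW+########++###+++..................
140 WWWWW+############+++................+++
141 WWWWW.+#########++.+...............+++++
142 WWWWW.++#####++++...............++++++++
143 WWWWW.++######.+.+...........+++++++++++
144 WWWWW.+++#####++++.........+++++++++++++
145 WWWWWW.++#####+.+++.....++++++++++++++++
146 WWWWWW.++#####++.++...++++++++++++++++++
147 WWWWWWW.+#####++.+G+...+++++++++++++++++
148 WWWWWW.+++####+++.+GG...++++++++++++++++
149 WWWWW.+++######+++++G...++++++++++++++++
150 WWWWW.+########++++++G...+++++++++++++++
151 WWWWW.+########++#++++G..+++++++++++++++
152 WWWWW.+########++++++++...++++++++++++++
153 WWWWWW+########+++++++++...++++++++.++++
154 WWWWWW.########++++#+++++.++++++++++++++
155 WWWWWW.+#######++++++++++.+++++++.++++++
156 WWWWWW.+########++++++++++++++++++.+++++
157 WWWWWW.+########+++++++++++++..+++++++++
158 WWWWWW.+########++++++++++++..+++++++++R
159 WWW....+########+++++++++++...++++++++RR
160 ....+++##########+++++++........+++++RRR
161 .+++++++#########++++++++.......++++.RRR
8.3833 [ 0.56982497 -0.16025487  0.110334  ] [ 0.28096146 -0.50404797 -0.13532765]
```

The tag is rising. Only a sliver of green is left in the scene view. I'll continue.

>>> apply_moves(rows=[{"x": -5,"y": 0,"z": -3,"ax": 0,"ay": 0,"az": 0,"gripper": 1},{"x": -5,"y": 0,"z": -2,"ax": 0,"ay": 0,"az": 0,"gripper": 1},{"x": -5,"y": 0,"z": -2,"ax": 0,"ay": 0,"az": 0,"gripper": 1},{"x": -5,"y": 0,"z": -1,"ax": 0,"ay": 0,"az": 0,"gripper": 1},{"x": -5,"y": 0,"z": -1,"ax": 0,"ay": 0,"az": 0,"gripper": 1}])

```text
clock: 8.8
position: [0.5447, -0.1558, 0.119]
ee_rot: [0.996, -0.085, 0.0, 0.0]
ft_force: [0.2, -0.4, 0.6]
grip_width: -0.002
grasp_force: 0.0
```

```bash
python3 tm.py 245 285 136 162
```

```text
136 WWWWWWWWWWWW.++######+#++...............
137 WWWWWWWWWWWW.++######.+.................
138 WWWWWWWWWWWWW+++#####.+.................
139 WWWWWWWWWWW.W+++#####+..................
140 WWWWWWWWWWW...++#####+.+.............+++
141 WWWWWWWWWW....++#####+R+...........+++++
142 WWWWWWWWWW.+++++###+++RR.+......++++++++
143 WWWWWWWWWW...++++.++++RR.+...+++++++++++
144 WWWWWWWWWWWWW.+....R..+RR+.+++++++++++++
145 WWWWWWWWWWWW..+.....+++RR.++++++++++++++
146 WWWWWWWWWW...+++.+...+++RR++++++++++++++
147 WWWWWWW....++#++..+..R++RR++++++++++++++
148 WWWWWW..+++###+++.+...++RR++++++++++++++
149 WWWWW.++#######+++.+..RRRR++++++++++++++
150 WWWWW.+########+++.....RRR++++++++++++++
151 WWWWW.+########++#+.+..+R+++++++++++++++
152 WWWWW.+########++++..+..R+++++++++++++++
153 WWWWWW+########+++++.....+++++++++++++++
154 WWWWWW.########++++#+.+..++++++++.++++++
155 WWWWWW.+#######+++++++++++++++++++.+++++
156 WWWWWW.+########+++.+++++++++++++.++++++
157 WWWWWW.+########+++++++.+++++...++++++++
158 WWWWWW.+########++++++++++++..+++++++++R
159 WWW....+########++++++++.++...++.+++++RR
160 ....+++##########+++++++........+++++RRR
161 .+++++++#########++++++++.......+++++RRR
8.85 [ 0.54405693 -0.15574298  0.11914965] [ 0.61390659 -0.02757016  0.64288368]
```

Red is now showing, so the rings tag has gone over. I'll rise and move to the bin side of the blocks tag.

>>> apply_moves(rows=[{"x": 4,"y": 0,"z": -30,"ax": 0,"ay": 0,"az": 0,"gripper": 1},{"x": 0,"y": 0,"z": -30,"ax": 0,"ay": 0,"az": 0,"gripper": 1},{"x": -26,"y": -30,"z": 0,"ax": 0,"ay": 0,"az": 0,"gripper": 1},{"x": -26,"y": -30,"z": 0,"ax": 0,"ay": 0,"az": 0,"gripper": 1},{"x": -26,"y": -30,"z": 0,"ax": 0,"ay": 0,"az": 0,"gripper": 1}])

```text
clock: 9.27
position: [0.4867, -0.0537, 0.179]
ee_rot: [0.996, -0.085, 0.0, 0.0]
ft_force: [0.7, 1.3, 1.0]
grip_width: -0.001
grasp_force: 0.0
```

>>> apply_moves(rows=[{"x": 0,"y": -26,"z": 0,"ax": 0,"ay": 0,"az": 0,"gripper": 1},{"x": 0,"y": 0,"z": 0,"ax": 0,"ay": 0,"az": 0,"gripper": 1},{"x": 0,"y": 0,"z": 0,"ax": 0,"ay": 0,"az": 0,"gripper": 1}])

```text
clock: 9.52
position: [0.4919, -0.0279, 0.1792]
ee_rot: [0.997, -0.083, 0.0, 0.0]
ft_force: [-0.1, -0.4, 0.1]
grip_width: -0.003
grasp_force: 0.0
```

```bash
python3 look.py f1;python3 rel.py | grep blocks;  python3 tm.py 250 310 136 186
```

```text
9.6167 [ 0.492  -0.0301  0.1788] [-0.02 -0.57  1.33] board x rel mm [np.float64(-65.0), np.float64(-64.4), np.float64(-64.0)]
top [('red', [315.0, 191.0], [21.0, 7.0]), ('red', [279.0, 184.0], [21.0, 7.0])]
scene [('red', [254.0, 244.0], [22.0, 9.0]), ('red', [324.0, 227.0], [23.0, 13.0]), ('red', [305.0, 196.0], [21.0, 12.0]), ('red', [287.0, 168.0], [19.0, 11.0]), ('red', [270.0, 143.0], [18.0, 11.0])]
blocks 0.06 tool-frame mm to go [124.  -1.  41.]
blocks -0.06 tool-frame mm to go [ 4. -1. 41.]
136 WWWWWWWWW.......RRRRRRRR..................+++++############+
137 WWWWWWWWWW.....RRRRRRRRR................+++++++############+
138 WWWWWWWWWWW...RRRR.RRRRRR............++++++++++#############
139 WWWWWW.WWW..+RRRR.W.RRRRRR.........++++++++++++############+
140 WWWWWW..W.++RRRRR.WW.RRRRR......+++++++++++++++#++########++
141 WWWWW....++..RRRR.WW.RRRRRR...+++++++++++++++++#++######++++
142 WWWWW.+++++.W.RRRR.WW.RRRRRR.++++++++++++++++++#++#####+++++
143 WWWWW...++..WWRRRRR.WW.RRRRR..+++++++++++++++++#++#####+++++
144 WWWWWWWW.+...W.RRRR.WW.RRRRRR.++++++++++++++++++++#####+++++
145 WWWWWWW
[... 2036 characters left out ...]
+....W.RRRRRRR.WW.WWWWWWW.....WW
177 WWWWWWWWWWWWWWWWWWWWWW.++++++....WW.RRRRR...W.WWWWWWW.....WW
178 WWWWWWWWWWWWWWWWWWWWWW..++++++....WWRRRR..+.W.WWWWWWWW....WW
179 WWWWWWWWWWWWWWWWWWWWWWW.+++++++...WW.RR..++.W.WWWW..WWW.....
180 WWWWWWWWWWWWWWWWWWWWWWWW.+++++++.+.W.R..++.WWW..WW..WWWW....
181 WWWWWWWWWWWWWWWWWWWWWWWW..++++++..+....++.......WWWWWWWW....
182 WWWWWWWWWWWWWWWWWWWWWWWW..++++++++++..+++......WWW..W.......
183 WWWWWWWWWWWWWWWWWWWWWWWWW..++++++++.+++++......WW.........+.
184 WWWWWWWWWWWWWWWWWWWWWWWWW...+++++++.+++++......WW....RR..+++
185 WWWWWWWWWWWWWWWWWWWWWWWWW...+++++++.+++..+....WW....RRRR.+++
9.6667 [ 0.49197313 -0.03032292  0.17868479] [-0.07303496 -0.67837181 -0.05433448]
```

The rings tag is red at rest. Next is the blocks tag, mirrored from the bin side.

>>> apply_moves(rows=[{"x": 0,"y": 0,"z": 30,"ax": 0,"ay": 0,"az": 0,"gripper": 1},{"x": 0,"y": 0,"z": 25,"ax": 0,"ay": 0,"az": 0,"gripper": 1},{"x": 0,"y": 0,"z": 14,"ax": 0,"ay": 0,"az": 0,"gripper": 1},{"x": 0,"y": 0,"z": 6,"ax": 0,"ay": 0,"az": 0,"gripper": 1},{"x": 0,"y": 0,"z": 0,"ax": 0,"ay": 0,"az": 0,"gripper": 1}])

```text
clock: 10.08
position: [0.4911, -0.0299, 0.1025]
ee_rot: [0.996, -0.085, -0.001, -0.0]
ft_force: [0.1, 1.6, 0.8]
grip_width: -0.002
grasp_force: 0.0
```

>>> apply_moves(rows=[{"x": 6,"y": 0,"z": 0,"ax": 0,"ay": 0,"az": 0,"gripper": 1},{"x": 6,"y": 0,"z": 0,"ax": 0,"ay": 0,"az": 0,"gripper": 1},{"x": 5,"y": 0,"z": 0,"ax": 0,"ay": 0,"az": 0,"gripper": 1},{"x": 4,"y": 0,"z": 0,"ax": 0,"ay": 0,"az": 0,"gripper": 1},{"x": 0,"y": 0,"z": 0,"ax": 0,"ay": 0,"az": 0,"gripper": 1}])

```text
clock: 10.5
position: [0.5138, -0.0328, 0.1043]
ee_rot: [0.996, -0.085, 0.001, -0.0]
ft_force: [0.3, -0.7, 0.4]
grip_width: -0.001
grasp_force: 0.0
```

```bash
python3 rel.py | grep -v -e rings -e plates;  python3 tm.py 270 310 148 182
```

```text
t 10.5 [ 0.5138 -0.0328  0.1043] F [ 0.27 -0.68  0.42] w -0.001
tool axes [[0.986, -0.169, 0.001], [-0.169, -0.986, -0.0], [0.001, 0.0, -1.0]] yaw err deg -0.09
blocks 0.06 tool-frame mm to go [103.   0. -34.]
blocks -0.06 tool-frame mm to go [-17.   0. -34.]
148 RRRRRRR.++++++++#############++##+++++++
149 RRRRRR.+++++++++##############++##++++++
150 RRRRR.+++++++++++#############++######++
151 RRRR.+++++++++++++############+++######+
152 RRR..+++++++++++.++###########+++######+
153 RR..+++++++++++++++###########+++####++.
154 .R.++++.++.++++++++###########+++++#+...
155 ..++++...++++++..++############+++##+..+
156 .+++++++.+++++.R.++++########+#++++###++
157 ++++..++++++++RR..+++#######+###+++###++
158 +++..++++++++RRRR..++###########+++##++.
159 ++...+++++++RRRRRR.++############+++....
160 ......+++++.RRRRRR..+#+#########++......
161 ......+++++RRRRRRRR..+++######++.....+++
162 .W..WW.+++RRRRRRRRRR.+++#####........+++
163 +.WWWW.++RRRR.RRRRRR.+++#####.......W.++
164 ++WWW..+.RRR...RRRRRR..+#####...WWWWW.++
165 ++.W.++.RRRR....RRRRRR.+####+W.WWWWWWW++
166 +++..++..RRRR....RRRRR..+.++...WWWWWWW..
167 +++++++WWRRRR....RRRRRR..W.....WWWWWWW..
168 ++++++..W.RRRR....RRRRR..WWW..W.W..WWWW.
169 +++++...WWRRRR.....RRRRR.WWWW...W..WWWW.
170 +++++....W.RRRR....RRRRRR.WWWWW.W...WWW.
171 ++++++...WW.RRRR....RRRRR.WWWWW.....WW..
172 +++++++.+.WWRRRR....RRRR..WWWWWW.......W
173 .++++++..+.W.RRRR..RRRR..WWWWWWW.......W
174 ..++++++...WW.RRRRRRRRR.+WWWWWWW.......W
175 ..+++++++.+.WWRRRRRRRR...WWWWWWW.......W
176 W..++++++....W.RRRRRR..WW.WWWWWWW.....WW
177 WW.++++++....WWRRRRR...WW.WWWWWWW..W..WW
178 WW..++++++....W.RRRR.++.W.WWWWWWWW....WW
179 WWW.+++++++...WW.RR.+++.W.WWWW..WWW.....
180 WWWW.+++++++.+.W.R.+++.WWW..WW..WWWW....
181 WWWW..++++++..+....++.......WWWWWWWW....
10.55 [ 0.51318788 -0.03264319  0.10404445] [-0.6361095   0.48255883 -0.36071979]
```

>>> apply_moves(rows=[{"x": 4,"y": 0,"z": -3,"ax": 0,"ay": 0,"az": 0,"gripper": 1},{"x": 4,"y": 0,"z": -3,"ax": 0,"ay": 0,"az": 0,"gripper": 1},{"x": 5,"y": 0,"z": -3,"ax": 0,"ay": 0,"az": 0,"gripper": 1},{"x": 5,"y": 0,"z": -2,"ax": 0,"ay": 0,"az": 0,"gripper": 1},{"x": 5,"y": 0,"z": -2,"ax": 0,"ay": 0,"az": 0,"gripper": 1}])

```text
clock: 10.97
position: [0.536, -0.0366, 0.1173]
ee_rot: [0.996, -0.085, 0.0, 0.0]
ft_force: [0.7, 0.9, -1.2]
grip_width: -0.003
grasp_force: 0.0
```

```bash
python3 rel.py | grep -v -e rings -e plates;  python3 tm.py 270 310 148 182
```

```text
t 10.9667 [ 0.536  -0.0366  0.1173] F [ 0.66  0.91 -1.15] w -0.003
tool axes [[0.986, -0.169, 0.001], [-0.169, -0.986, 0.0], [0.001, -0.0, -1.0]] yaw err deg -0.1
blocks 0.06 tool-frame mm to go [ 80.   0. -21.]
blocks -0.06 tool-frame mm to go [-40.   0. -21.]
148 RRRRRRR.+#############++##.....+++++++++
149 RRRRRR.++#############++##...+++++++++++
150 RRRRR.++++############++++.+###++#####++
151 RRRR.++++++###########+++++####+#######+
152 RRR..+++++++##########++++#####.+######+
153 RR..++++++++###########+++#####.+####++.
154 .R.+++++++++###########++++###+++++++...
155 ..++++++++++#########+#++++###+++......+
156 .++++.++.+++++#######+##+++###+......+++
157 ++++..+++..+++##########++++##+...++++++
158 +++..+++RR.+++###########+++##+.+++++++.
159 ++...+++RR..++###########+++++++++++....
160 ......++RR+..+++##########++++++++......
161 ......++RRR..+#++#######+++++++......+++
162 .W..WW.+RRRR..+++#####+++++++........+++
163 +.WWWW.+R.RRR.+++#####++++..........W.++
164 ++WWW..+R..RRR.++#####+++.......WWWWW.++
165 ++.W.++RR..RRR..+###++......+W.WWWWWWW++
166 +++..++.R...RRR.+++....WW.++...WWWWWWW..
167 +++++++.....+RR.++.....WWW.....WWWWWWW..
168 ++++++...R...RR.......WWWWWW..W.W..WWWW.
169 +++++.....R...RRR.....WWWWWWW...W..WWW..
170 +++++..........RR......WWWWWWWW.W...WWW.
171 ++++++...W.R....R........WWWWWW.....WW..
172 +++++++.+...R...RR.......WWWWWWW.....W.W
173 .++++++..+..R..+RR+......WWWWWWW.....W.W
174 ..++++++.....R.+RR+.....+WWWWWWW.......W
175 ..+++++++.+...+RRR..+.....WWWWWW.......W
176 W..++++++.....RRRR+++..WW.WWWWWWW.....WW
177 WW.++++++......RR.+....WW.WWWWWWW..W..WW
178 WW..++++++......R.+...+.W.WWWWWWWW....WW
179 WWW.+++++++...W.R.+++++.W.WWWW..WWW.....
180 WWWW.+++++++.+..R.++++.WWW..WW..WWWW....
181 WWWW..++++++..+..++++.......WWWWWWWW....
11.0167 [ 0.53682777 -0.03681558  0.11754879] [0.73779818 0.21920152 1.09957158]
```

Blocks' tag is rising and the red face is close to edge-on. I'll continue.

>>> apply_moves(rows=[{"x": 5,"y": 0,"z": -1,"ax": 0,"ay": 0,"az": 0,"gripper": 1},{"x": 5,"y": 0,"z": -1,"ax": 0,"ay": 0,"az": 0,"gripper": 1},{"x": 5,"y": 0,"z": 0,"ax": 0,"ay": 0,"az": 0,"gripper": 1},{"x": 4,"y": 0,"z": 0,"ax": 0,"ay": 0,"az": 0,"gripper": 1},{"x": 0,"y": 0,"z": 0,"ax": 0,"ay": 0,"az": 0,"gripper": 1}])

```text
clock: 11.43
position: [0.5546, -0.0399, 0.1186]
ee_rot: [0.996, -0.085, 0.0, -0.0]
ft_force: [-1.1, 0.6, -0.6]
grip_width: -0.0
grasp_force: 0.0
```

```bash
python3 rel.py | grep -v -e rings -e plates;  python3 tm.py 260 310 148 182
```

```text
t 11.4333 [ 0.5546 -0.0399  0.1186] F [-1.06  0.59 -0.64] w -0.0
tool axes [[0.986, -0.169, 0.0], [-0.169, -0.986, -0.0], [0.0, 0.0, -1.0]] yaw err deg -0.09
blocks 0.06 tool-frame mm to go [ 61.   0. -19.]
blocks -0.06 tool-frame mm to go [-59.   0. -19.]
148 ++...WWRRRRR+#################++++.......+++++++++
149 ++..+.W.RRRRR################+++++.....+++++++++++
150 +++...WW.RRRR############++###++++...+###++#####++
151 ++++.+.WWRRRR+############++#++++++.+####+#######+
152 ++++..+.W.RRR.############++#++..+++#####.+######+
153 +++++...WWRR..+###########++++....++#####.++###++.
154 ++++++.+.W.R.++###########++++++..++####+++++++...
155 +++++++++...++++##########+++++++++++++++++......+
156 #+++.+++++.+++++###########++++++++++++++......+++
157 #+++++++.+++++.+###########++++##++++.......++++++
158 #++++++++++++..+++#######+#++++###+.......+++++++.
159 #++++++++.++...+++######++##+++###.....+++++++....
160 ##+++++++.......++##########+++###...+++++++......
161 ##+++++++.......++###########++++++++++++......+++
162 #++.+++++..++.WW.+++##########+++++++++........+++
163 +....+++++..G.
[... 410 characters left out ...]
WW.W...WWW.
171 ..........+++++..G.....++++.......WWWWWWW.....WWW.
172 ..........+++++...+.....+++........WWWWWWW....WW.W
173 ...........++++++.G+....+++........WWWWWWW.......W
174 W...........+++++..GGG...++.......+WWWWWWW.......W
175 W........W..++++++..GGG..++...+.....WWWWWW.......W
176 WW....WWWWW..+++++..GGG...+..++..WW.WWWWWWW.....WW
177 WWWWWWWWWWWW.++++++.++GG.........WW.WWWWWWW..W..WW
178 WWWWWWWWWWWW..+++++++++G....+...+.W.WWWWWWWW....WW
179 WWWWWWWWWWWWW.++++++++++G...+++++.W.WWWW..WWW.....
180 WWWWWWWWWWWWWW.+++++++++++..++++.WWW..WW..WWWW....
181 WWWWWWWWWWWWWW..+++++++++++++++.......WWWWWWWW....
11.4833 [ 0.55419342 -0.0397069   0.11856462] [-0.4534882  -0.23696055  0.09537049]
```

Blocks' tag is green. I'll rise and go on to plates.

>>> apply_moves(rows=[{"x": -5,"y": 0,"z": -30,"ax": 0,"ay": 0,"az": 0,"gripper": 1},{"x": 0,"y": 0,"z": -30,"ax": 0,"ay": 0,"az": 0,"gripper": 1},{"x": -20,"y": -30,"z": 0,"ax": 0,"ay": 0,"az": 0,"gripper": 1},{"x": -20,"y": -30,"z": 0,"ax": 0,"ay": 0,"az": 0,"gripper": 1},{"x": -20,"y": -30,"z": 0,"ax": 0,"ay": 0,"az": 0,"gripper": 1}])

```text
clock: 11.9
position: [0.5045, 0.0609, 0.1792]
ee_rot: [0.996, -0.085, 0.0, 0.0]
ft_force: [1.3, 0.7, -0.4]
grip_width: -0.004
grasp_force: 0.0
```

>>> apply_moves(rows=[{"x": 0,"y": -25,"z": 0,"ax": 0,"ay": 0,"az": 0,"gripper": 1},{"x": 0,"y": 0,"z": 0,"ax": 0,"ay": 0,"az": 0,"gripper": 1},{"x": 0,"y": 0,"z": 0,"ax": 0,"ay": 0,"az": 0,"gripper": 1}])

```text
clock: 12.15
position: [0.5091, 0.0859, 0.1789]
ee_rot: [0.997, -0.083, 0.0, 0.0]
ft_force: [0.5, 0.4, 0.1]
grip_width: 0.004
grasp_force: 0.0
```

```bash
python3 look.py g1;python3 rel.py | grep plates
```

```text
12.25 [0.5094 0.0836 0.1786] [ 0.62 -1.36  0.45] board x rel mm [np.float64(-67.2), np.float64(-66.6), np.float64(-66.2)]
top [('red', [387.0, 204.0], [21.0, 7.0]), ('red', [276.0, 184.0], [16.0, 7.0]), ('green', [353.0, 187.0], [20.0, 10.0])]
scene [('red', [254.0, 244.0], [22.0, 9.0]), ('red', [324.0, 227.0], [23.0, 13.0]), ('red', [305.0, 196.0], [21.0, 12.0]), ('red', [270.0, 143.0], [18.0, 11.0]), ('green', [276.0, 172.0], [22.0, 6.0])]
plates 0.06 tool-frame mm to go [126.  -1.  41.]
plates -0.06 tool-frame mm to go [ 6. -1. 41.]
```

>>> apply_moves(rows=[{"x": 0,"y": 0,"z": 30,"ax": 0,"ay": 0,"az": 0,"gripper": 1},{"x": 0,"y": 0,"z": 25,"ax": 0,"ay": 0,"az": 0,"gripper": 1},{"x": 0,"y": 0,"z": 14,"ax": 0,"ay": 0,"az": 0,"gripper": 1},{"x": 0,"y": 0,"z": 6,"ax": 0,"ay": 0,"az": 0,"gripper": 1},{"x": 2,"y": 0,"z": 0,"ax": 0,"ay": 0,"az": 0,"gripper": 1}])

```text
clock: 12.67
position: [0.5105, 0.083, 0.1025]
ee_rot: [0.996, -0.086, -0.001, 0.0]
ft_force: [0.1, 0.2, 0.5]
grip_width: -0.005
grasp_force: 0.0
```

>>> apply_moves(rows=[{"x": 6,"y": 0,"z": 0,"ax": 0,"ay": 0,"az": 0,"gripper": 1},{"x": 6,"y": 0,"z": 0,"ax": 0,"ay": 0,"az": 0,"gripper": 1},{"x": 5,"y": 0,"z": 0,"ax": 0,"ay": 0,"az": 0,"gripper": 1},{"x": 4,"y": 0,"z": 0,"ax": 0,"ay": 0,"az": 0,"gripper": 1},{"x": 0,"y": 0,"z": 0,"ax": 0,"ay": 0,"az": 0,"gripper": 1}])

```text
clock: 13.08
position: [0.5332, 0.0805, 0.1043]
ee_rot: [0.996, -0.085, 0.0, -0.0]
ft_force: [0.3, -0.5, -0.3]
grip_width: 0.002
grasp_force: 0.0
```

>>> apply_moves(rows=[{"x": 4,"y": 0,"z": -3,"ax": 0,"ay": 0,"az": 0,"gripper": 1},{"x": 4,"y": 0,"z": -3,"ax": 0,"ay": 0,"az": 0,"gripper": 1},{"x": 5,"y": 0,"z": -3,"ax": 0,"ay": 0,"az": 0,"gripper": 1},{"x": 5,"y": 0,"z": -2,"ax": 0,"ay": 0,"az": 0,"gripper": 1},{"x": 5,"y": 0,"z": -2,"ax": 0,"ay": 0,"az": 0,"gripper": 1}])

```text
clock: 13.5
position: [0.5554, 0.0767, 0.1172]
ee_rot: [0.996, -0.085, 0.0, 0.0]
ft_force: [0.5, 0.3, -0.4]
grip_width: -0.001
grasp_force: 0.0
```

```bash
python3 look.py g2; python3 tm.py 285 325 180 208
```

```text
13.6 [0.5557 0.0766 0.1172] [-0.13  0.34 -0.21] board x rel mm [np.float64(-20.4), np.float64(-19.8), np.float64(-19.4)]
top [('red', [387.0, 204.0], [21.0, 7.0]), ('red', [279.0, 184.0], [20.0, 7.0]), ('green', [354.0, 187.0], [19.0, 10.0])]
scene [('red', [254.0, 244.0], [22.0, 9.0]), ('red', [319.0, 227.0], [13.0, 3.0]), ('red', [270.0, 143.0], [18.0, 11.0]), ('green', [276.0, 172.0], [22.0, 6.0])]
180 ....+++........############++++..++..+..
181 ...+++.....+.W.############+++...++.....
182 ..++++..++..WW.############++++..+......
183 .+++++..++..WW.+############+++.+....+++
184 ++++++...+..WW..+###########+++++.++++..
185 .+++..+..+RRW...+###########++++###+....
186 .+.....+++RR.....#########+##+++###+...+
187 +.....W.++RRR....#########+##++++##+.+++
188 ++....W..+RRRR..++############+++###++++
189 ++.WWWWW.+RRRR..++++##########+++##+++++
190 +++WWWWW.+RRRR...+++##########++++......
191 +++.WWW...RRRRR..+++#########+++..WWWWWW
192 ++++.W.+.+R..RRR.+++######+++++.WWWWWWWW
193 ++++.W.+++R...RRR..+####+......WWWWW..WW
194 +++.+..++.R+..+RRR.+###+.WWWWWWWWWW.++.W
195 +++.++++...R+..RRR..++..WWWWWWWWWWW++++W
196 +++++++.....R...RRR...WWWWW..WWWWWW.++.W
197 .++++++.....R....RR...WWWW....WWWWWW..WW
198 .+++++++.....R....RR..WWWW++++WWWWWWWWWW
199 ..++++++..+...+...RRR..WWW.+++WWWW.WWWWW
200 ..+++++++...W.R+...RR..WWW..+.WWWWWWWWWW
201 ...+++++++.+...R...RR+..WWW...WWW....WWW
202 ...+++++++..+...+..RR+..WWWWWWWWWW...WWW
203 WW..++++++......R+RRR....WWWWWWWWWWWWWWW
204 WWW.+++++++..+...RRRR......WWWWWWWWWWWWW
205 WWWW.+++++++..+..RRRR.W....WWWW....WWWWW
206 WWWW..+++++++.+...RRR....++WWWW.+++WW..W
207 WWWWW.+++++++..+...R.+..+++WWWW.+++WWW..
13.65 [0.55504923 0.07680153 0.11684589] [-0.42654379 -0.82025904 -0.21600364]
```

>>> apply_moves(rows=[{"x": 5,"y": 0,"z": -1,"ax": 0,"ay": 0,"az": 0,"gripper": 1},{"x": 5,"y": 0,"z": -1,"ax": 0,"ay": 0,"az": 0,"gripper": 1},{"x": 5,"y": 0,"z": 0,"ax": 0,"ay": 0,"az": 0,"gripper": 1},{"x": 4,"y": 0,"z": 0,"ax": 0,"ay": 0,"az": 0,"gripper": 1},{"x": 0,"y": 0,"z": 0,"ax": 0,"ay": 0,"az": 0,"gripper": 1}])

```text
clock: 14.07
position: [0.5742, 0.0733, 0.1186]
ee_rot: [0.996, -0.085, 0.0, -0.0]
ft_force: [0.1, 0.5, -0.4]
grip_width: -0.005
grasp_force: 0.0
```

```bash
python3 look.py g3
```

```text
14.1667 [0.5734 0.0737 0.1186] [ 0.5   0.3  -0.15] board x rel mm [np.float64(-2.4), np.float64(-1.8), np.float64(-1.4)]
top [('red', [387.0, 204.0], [21.0, 7.0]), ('red', [279.0, 184.0], [20.0, 7.0]), ('green', [356.0, 187.0], [15.0, 10.0])]
scene [('red', [254.0, 244.0], [22.0, 9.0]), ('red', [270.0, 143.0], [18.0, 11.0]), ('green', [294.0, 199.0], [22.0, 5.0]), ('green', [276.0, 172.0], [22.0, 6.0])]
```

Plates' tag is green. I'll rise, back away and check everything.

>>> apply_moves(rows=[{"x": -5,"y": 0,"z": -35,"ax": 0,"ay": 0,"az": 0,"gripper": 1},{"x": 0,"y": 0,"z": -38,"ax": 0,"ay": 0,"az": 0,"gripper": 1},{"x": -35,"y": 0,"z": -15,"ax": 0,"ay": 0,"az": 0,"gripper": 1},{"x": -38,"y": 0,"z": 0,"ax": 0,"ay": 0,"az": 0,"gripper": 1},{"x": -35,"y": 0,"z": 0,"ax": 0,"ay": 0,"az": 0,"gripper": 1}])

```text
clock: 14.58
position: [0.4609, 0.0936, 0.2075]
ee_rot: [0.996, -0.085, 0.001, -0.0]
ft_force: [-0.5, 0.3, 0.2]
grip_width: -0.001
grasp_force: 0.0
```

>>> apply_moves(rows=[{"x": 0,"y": 0,"z": 0,"ax": 0,"ay": 0,"az": 0,"gripper": 1},{"x": 0,"y": 0,"z": 0,"ax": 0,"ay": 0,"az": 0,"gripper": 1},{"x": 0,"y": 0,"z": 0,"ax": 0,"ay": 0,"az": 0,"gripper": 1}])

```text
clock: 14.83
position: [0.4624, 0.0924, 0.2071]
ee_rot: [0.996, -0.085, 0.001, 0.0]
ft_force: [0.7, 0.4, 0.7]
grip_width: 0.005
grasp_force: 0.0
```

```bash
python3 look.py end
```

```text
14.9333 [0.4627 0.0925 0.2067] [-0.22 -0.24 -0.94] board x rel mm [np.float64(-114.6), np.float64(-114.0), np.float64(-113.6)]
top [('red', [387.0, 204.0], [21.0, 7.0]), ('red', [279.0, 184.0], [20.0, 7.0]), ('green', [353.0, 187.0], [20.0, 10.0]), ('green', [317.0, 180.0], [20.0, 10.0])]
scene [('red', [254.0, 244.0], [22.0, 9.0]), ('red', [324.0, 227.0], [23.0, 13.0]), ('red', [270.0, 143.0], [18.0, 11.0]), ('green', [293.0, 201.0], [23.0, 7.0]), ('green', [276.0, 172.0], [22.0, 6.0])]
```

View pics/end.png

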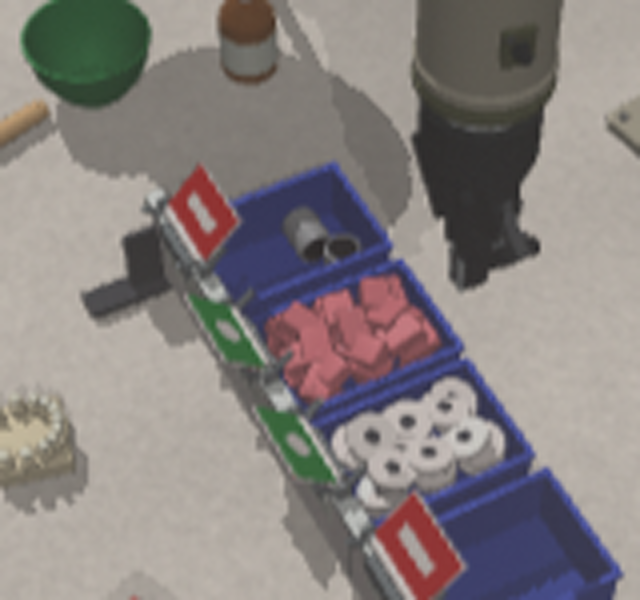

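The crop shows red behind rings (200,215), green behind blocks (228,330) and plates (298,443), and red behind the empty bin (415,550). The bins have not moved and the arm is clear.

```bash
python3 -c "
from workcell import *
print(hand_in())"
```

```text
the job is handed in; nothing more can be done
None
```

I handed the job in at about 15 s: the plates and blocks tags now show green and the rings tag red, the empty bin's tag was already red, the bins did not visibly shift, and no verdict came back.

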